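# Back off the ratchet clamp

### The arm

A 6-joint arm with a two-finger parallel gripper is mounted at the origin on the work surface. World frame = base frame: x ahead of the robot, y to its left, z up, the work surface at z = 0. Lengths are in m, angles in degrees, forces in N, time in s.
With the tool pointing down it reaches from about 0.4 to 0.825 m from the base axis. Payload 7 kg.
Tool frame: the origin (TCP) lies on the centre line of the jaws, within the pads' length; the fingertips stand 11 mm ahead of it and the grasp point (between the pads) lies 8 mm behind it; z points along the fingers, y is the line along which they close (so a half turn about z gives the same grasp; the last joint's range is limited). The gripper opens to 88 mm and grips with 3 to 60 N. Pads are 19 mm wide; open, the fingers measure 130 mm over their backs; the gripper's body (78 mm by 193 mm) begins 47 mm behind the grasp point.
Start: joints at [-59.811, 20.546, 0.682, 0, -70.136, -16.507], TCP at [0.16, -0.656, 0.238] pointing down, gripper open.
Joint ranges: [-176.03, 176.03], [-82.01, 121.73], [-58.28, 71.71], [-173.87, 95.51], [-174.79, -0.11], [-173.66, 173.66]. Speed limits (degrees/s): [136.94, 136.94, 172.46, 180, 180, 180].

### API

Orientations are given as [roll, pitch, yaw] about the fixed x, y, z axes, in that order (R = Rz(yaw) Ry(pitch) Rx(roll)).
In Python, from plant import r, capture, camera_model, job gives the robot as it stands.
- The arm moves only by the tool drive_tool, never from a script. Its argument "increments" is a list that holds one entry, the list of rows, each a list of 5 numbers: the gripper's target within -1 to 1 (fully open at 1, half-way at 0, shut at -1), then the shift along the tool's x, y, z scaled (see below), then the turn about the tool's z scaled (see below). In form: [[[gripper, tx, ty, tz, roll], ...]]. A call has 1 to 5 rows; each row is the pose to reach, as a shift and turn from the pose commanded when the call began, along the tool's axes at that moment, turning the shorter way round; what a row does not reach only later rows make up. The controller multiplies each number of a shift by 120 mm and each number of a turn by 360 degrees. A row lasts 1/8 s, in which the tool goes at most 62.5 mm and 10.7 degrees, less where a joint would pass 70% of its speed; a pose out of reach is approached as far as the arm can. A call with a number of a shift or a turn outside -1 to 1 is refused whole. A call with a gripper value outside its range is refused whole. The fingers move at their own pace and stop on an object; "squeeze" is the grip in N (left out, the last holds). Time passes only in rows, so rows that repeat a pose let the fingers close. It gives the time, the measured TCP pose, the force, the opening and the grip force at its end, in the units of the state.
- r.get_state(): the state, without advancing time (a new reading comes with each control period).
- capture(name): name is "scene" or "top" or "wrist"; returns the picture (384x512x3 uint8, red, green, blue); there is no depth.
- camera_model(name): a dict with "camera_matrix" (3x3 intrinsics, pixels), "k1" (the pictures are not rectified: a ray, as slopes to the right and down, at radius r is drawn at 1 + k1 r^2 times it, then the intrinsics apply), "rvec" (rotation vector, rad) and "tvec" (3), from world to camera coordinates, as OpenCV has them. Camera axes: x right, y down, z forward; pixel columns grow to the right and rows downward; lengths in m; the calibration is good to about 2 mm. A picture is of the moment at which its call begins: read the wrist's pose just before it. camera_model takes no time and is no camera call; for the wrist camera it gives the pose at the moment of the call.
- job.close_job(): hands the job in; it is judged then, once.
The state is a dict: "time_s": time; "joints": joint angles; "qd": joint speeds; "joint_torque": joint torques, N m; "tcp_pos": TCP position; "eef_rot": TCP orientation; "contact_force": force on the tool from outside, world axes, zero at the start; "moment": the same for the moment, N m; "gripper_width": finger opening in m; "gripper_force": force on a finger pad.
Only numpy, scipy, OpenCV 4.12 (cv2) and the standard library are available. Lean on these libraries where they do the work, as an engineer would, in place of code of your own. Each camera call takes 0.05 s, during which the arm holds its last target. There are 200 camera calls.

### The job

Press the orange release paddle on the clamp's sliding jaw down with a fingertip and, keeping it down, push the jaw all the way back along its bar until it is fully against the end stop, without forcing it. Then let the release spring up again and move clear. Leave the copper coupling standing where it is between the jaws, and do not shift, pick up or knock over anything else on the bench.

Things in the scene. Friction and masses are not known exactly. Their poses are not given: they have to be found in the camera images.
- clamp: blue ratchet bar clamp screwed to the bench. Origin: centre of its underside. Base 70 x 380 x 8 mm. A notched steel bar (10 wide, top 52 mm up) runs along the clamp's y axis. Fixed jaw (block with black rubber pad, 106 mm tall) at the -y end; rear foot (72 mm tall) with a rubber bumper, the end stop, at the +y end. The sliding jaw opens towards +y
- jaw (a joint): position of the sliding jaw along the bar, m: 0 = closed, 0.165 = fully open, against the rear foot's rubber bumper; grows along the clamp's +y. While the release is up the ratchet holds the jaw (over 50 N either way, with about 2 mm of play); with the release pressed it slides with about 2 N of friction. The jaw is a blue slider 42 mm wide (clamp x), 90 mm long (clamp y)
- release (a joint): how far the orange paddle is pressed down, m: 0 = up (jaw locked), 0.009 = bottomed. From about 0.004 on the jaw is free, so press it well down. Its spring needs about 6 N at the top of travel, 8 N at the bottom. It springs up and locks the jaw as soon as it is let go, so it has to be kept down while the jaw is pushed
- release_top (a point): centre of the top face of the orange ribbed paddle, 76 mm above the bench when up; it moves with paddle and jaw. The face is level, 40 mm (clamp x) by 53 mm (clamp y). It lies in a 56 mm long pocket of the jaw, open at both sides (clamp x), between the jaw's front upright (rubber pad, 106 mm tall above the bench) and its rear wall
- jaw_wall (a point): middle of the upper edge of the rear wall's face towards the paddle, 100 mm above the bench: 28 mm along clamp +y from the paddle's centre, 24 mm above it. The rear wall is 42 mm wide, 14 mm thick. A fingertip on the paddle pushes the jaw back along clamp +y against this face
- coupling: copper pipe coupling, a tube 28 mm outside diameter, 40 mm tall, 60 g, loose, standing upright on the small wooden rest (top 62 mm above the bench) between the jaws next to the fixed jaw; origin: centre of its underside. To be left standing as it is
- tnut: black T-nut 28 x 30 x 18 mm, 50 g, loose on the bench beside the clamp (clamp -x side); origin under its centre. Bystander
- washer0: lowest of three loose rusty steel washers stacked on the bench on the clamp's +x side, 40 mm outside, 4 mm thick, 28 g; origin under its centre. Bystander
- washer1: middle washer of the stack. Bystander
- washer2: top washer of the stack; stack is 12 mm tall. Bystander
- screwdriver: screwdriver lying on the bench in front of the clamp, to the robot's left, about 0.2 m long; origin under its middle. Bystander
- spraycan: green spray can, 64 mm diameter, 160 mm tall, 300 g, standing to the right of the clamp as the robot sees it; origin under its centre. Bystander
- vise: cast-iron vise with lever handle, gripping a 340 mm threaded rod level (along the vise's x axis) 128 mm above the bench; fixed, to the robot's left; origin under its centre. Bystander
There are look-alikes about, which are no part of the job. What is meant by the coupling is not turquoise, and is the smaller of those in its own colour.

How it is judged (in metres and radians):
On the way, in this order (a step that is already met when the one before it is completed fails the run):
1. the release is pressed down while the jaw is not yet back (value of joint release above 0.003 m and value of joint jaw below 0.11 m), for 0.05 s.
2. the jaw is pushed back to the end stop (value of joint jaw above 0.158 m), for 0.1 s.
At the end, for the whole second after the job is handed in: The jaw rests within 7 mm of its end stop, the release is up again (within 1 mm), the coupling stands upright within 8 mm of where it was, and T-nut, washers, screwdriver and spray can are within 15 mm of where they were (value of joint jaw above 0.158 m and value of joint release below 0.001 m and velocity of joint jaw below 0.005 m/s and distance of coupling from where it was at the start of the episode below 0.008 m and angle between coupling's own z axis and vertical below 0.15 rad and distance of each of tnut, washer0, washer1, washer2, screwdriver, spraycan from where it was at the start of the episode below 0.015 m); the robot touches nothing.
It fails at once if the coupling is moved by more than 8 mm, tipped or lifted (not (distance of coupling from where it was at the start of the episode below 0.008 m and angle between coupling's own z axis and vertical below 0.15 rad)).
It fails at once if a loose bystander is moved by more than 15 mm or lifted (not (distance of each of tnut, washer0, washer1, washer2, screwdriver, spraycan from where it was at the start of the episode below 0.015 m)).
It fails at once if the clamp is forced (more than 60 N) (contact force between the arm and clamp above 60 N).
It fails at once if the clamp is forced by the fingers (more than 60 N) (contact force between the fingers and clamp above 60 N).
It also fails if it takes over 38 s, if anything falls off the work surface, if the arm or the gripper's body presses on something with over 40 N, if the wrist force passes 120 N, or if a joint passes its speed limit or range.

## Working session

There is one attempt and no reset: what is moved stays moved. The work goes in short steps, Python scripts to look and compute and a tool call to move; the robot and the scene stay as the last step left them, time stands still between calls to the robot, and variables do not carry over. Pictures are saved under pics/ and viewed, at most 10 in all, crops included, and the job is handed in when it is done.

Besides the shell and the picture viewer there is one more tool, called after "Request:" by a JSON object that holds its "op" and its "data", one argument or row to a line. drive_tool: Moves the arm, as the interface text tells. Its arguments: {"type":"object","properties":{"increments":{"type":"array"},"squeeze":{"type":"number"}},"required":["increments"]}

```bash
mkdir -p pics; python3 - <<'E'
from plant import r,capture,camera_model,job
import cv2
print(r.get_state())
for n in("scene","top"):
    cv2.imwrite(f"pics/{n}.png",capture(n)[:,:,::-1]); print(n,camera_model(n))
E
```

```text
{'time_s': 0.0, 'joints': array([-5.98125400e+01,  2.05902297e+01,  6.34529204e-01, -2.22162036e-02,
       -7.01376837e+01, -1.65078190e+01]), 'qd': array([-0.10946888, -0.10013162,  0.01872042, -0.04604452, -0.00998298,
        0.02765477]), 'joint_torque': array([-4.64042841e-04, -5.82710266e+01,  2.93048608e+01,  6.99710190e+00,
        6.69584144e-03, -9.17395141e-05]), 'tcp_pos': array([ 0.15951353, -0.65538393,  0.23663545]), 'eef_rot': array([ 1.79904530e+02, -6.51361812e-03, -1.66327919e+02]), 'contact_force': array([ 0.04344863, -0.66419786,  0.15348285]), 'moment': array([ 0.00181896, -0.00319881,  0.00613095]), 'gripper_force': 0.0, 'gripper_width': 0.087678467123276}
scene {'camera_matrix': array([[494.01770694,   0.        , 259.56466736],
       [  0.        , 494.01770694, 194.751942  ],
       [  0.        ,   0.        ,   1.        ]]), 'k1': -0.05553945504309159, 'rvec': array([ 2.26208762,  1.25116022, -0.36620955]), 'tvec': array([-0.30475551, -0.31683364,  1.67076374])}
top {'camera_matrix': array([[391.91578351,   0.        , 256.32100706],
       [  0.        , 391.91578351, 190.76932345],
       [  0.        ,   0.        ,   1.        ]]), 'k1': -0.02545229621224877, 'rvec': array([ 2.10764995, -2.16326357,  0.17804046]), 'tvec': array([0.05909719, 0.53366256, 1.04553898])}
```

View pics/top.png

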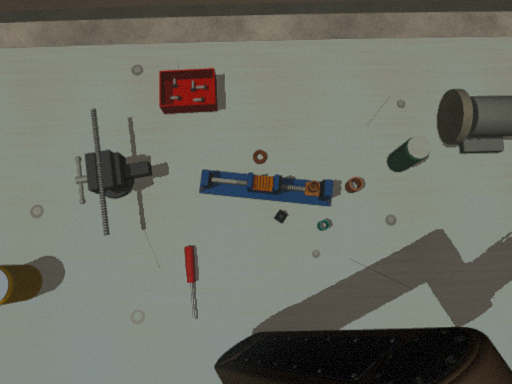

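View pics/scene.png

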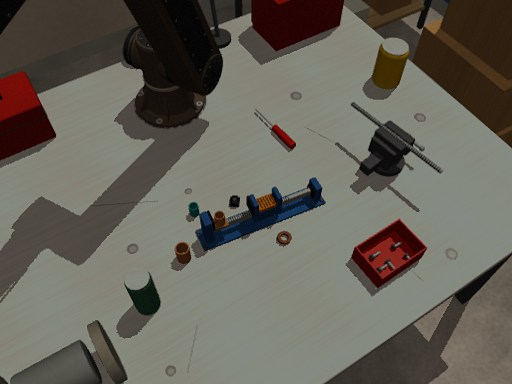

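Top view: paddle at (264,183). Copper candidates are (313,187), the small one between the jaws, which is the coupling, and (355,185), the larger look-alike. The turquoise one is at (324,224). The rear foot is at (206,180), so clamp +y points to image left. Other orange or rust items: washers (260,156).

```bash
cat > h.py <<'E'
import numpy as np,cv2
def ray(m,uv):
    K=m["camera_matrix"];k=m["k1"]
    p=cv2.undistortPoints(np.array([[uv]],float),K,np.array([k,0,0,0,0]))[0,0]
    R=cv2.Rodrigues(m["rvec"])[0];t=np.asarray(m["tvec"]).ravel()
    return -R.T@t, R.T@np.array([p[0],p[1],1])
def onz(m,uv,z):
    o,d=ray(m,uv); return o+d*(z-o[2])/d[2]
def mask(img,lo,hi,box):
    h=cv2.cvtColor(img,cv2.COLOR_RGB2HSV); k=cv2.inRange(h,np.array(lo),np.array(hi))
    o=np.zeros_like(k);x0,y0,x1,y1=box;o[y0:y1,x0:x1]=k[y0:y1,x0:x1];return o
def mid(k):
    n,l,s,c=cv2.connectedComponentsWithStats(k); i=1+s[1:,4].argmax(); return c[i],s[i]
E
python3 - <<'E'
from plant import capture,camera_model
from h import *
for n,b,bb in(("top",(245,170,285,198),(190,160,345,215)),("scene",(245,185,290,222),(190,170,335,255))):
    im=capture(n);m=camera_model(n)
    c,s=mid(mask(im,(8,130,90),(22,255,255),b)); print(n,"paddle",c,s,onz(m,c,.076))
    k=mask(im,(100,100,40),(125,255,255),bb)
    p=np.argwhere(k)[:,::-1]
    q=np.array([onz(m,x,.008)[:2] for x in p])
    if n=="top":
        r=cv2.minAreaRect(q.astype(np.float32)*1000);print(r)
    cv2.imwrite(f"pics/c_{n}.png",cv2.resize(im[bb[1]-15:bb[3]+15,bb[0]:bb[2]+25],None,fx=4,fy=4,interpolation=2)[:,:,::-1])
E
```

```text
top paddle [263.11965812 183.00854701] [253 175  20  16 234] [0.55053767 0.02632991 0.076     ]
((552.7166748046875, 17.264877319335938), (379.5603942871094, 74.34239959716797), 82.9054946899414)
scene paddle [264.59701493 202.08208955] [256 194  19  17 134] [0.55533943 0.02351598 0.076     ]
```

View pics/c_top.png

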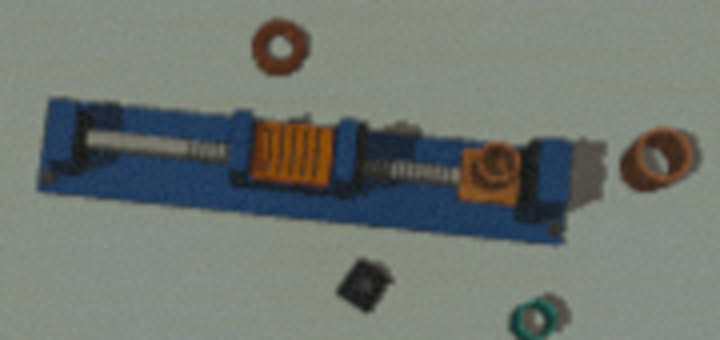

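The crop confirms it: the ribbed orange paddle lies between the jaw's uprights, the small copper coupling stands on its rest beside the fixed jaw at right, and the rear foot is at left. Clamp +y has heading about 82.9°. Moving over it now, closing the fingers on the way.

Request:
{"op": "drive_tool", "data": {
  "increments": [
    [[-1,-0.33,0.33,0,0],[-1,-0.67,0.67,0,0],[-1,-1,1,0,0],[-1,-1,1,0,0]]
  ],
  "squeeze": 10
}}

```text
time_s: 0.7
tcp_pos: [0.2494, -0.5083, 0.2382]
eef_rot: [-180.0, 0.1, -166.1]
contact_force: [0.3, -0.3, 0.6]
gripper_width: 0.0534
gripper_force: 0.0
```

Request:
{"op": "drive_tool", "data": {
  "increments": [
    [[-1,-0.33,0.33,0,0],[-1,-0.67,0.67,0,0],[-1,-1,1,0,0],[-1,-1,1,0,0]]
  ]
}}

```text
time_s: 1.2
tcp_pos: [0.3376, -0.3639, 0.2379]
eef_rot: [-180.0, 0.0, -166.1]
contact_force: [0.5, -0.9, 0.9]
gripper_width: 0.0133
gripper_force: 0.0
```

Request:
{"op": "drive_tool", "data": {
  "increments": [
    [[-1,-0.33,0.33,0,0],[-1,-0.67,0.67,0,0],[-1,-1,1,0,0],[-1,-1,1,0,0]]
  ]
}}

```text
time_s: 1.7
tcp_pos: [0.4259, -0.2193, 0.2376]
eef_rot: [-180.0, 0.0, -166.1]
contact_force: [-1.0, -0.8, 0.3]
gripper_width: 0.0008
gripper_force: 0.0
```

Request:
{"op": "drive_tool", "data": {
  "increments": [
    [[-1,-0.33,0.33,0,0],[-1,-0.67,0.67,0,0],[-1,-1,1,0,0],[-1,-1,1,0,0]]
  ]
}}

```text
time_s: 2.2
tcp_pos: [0.5141, -0.0748, 0.2371]
eef_rot: [-180.0, -0.0, -166.2]
contact_force: [-0.0, 0.2, 0.3]
gripper_width: 0.0006
gripper_force: 0.0
```

Request:
{"op": "drive_tool", "data": {
  "increments": [
    [[-1,-0.3,0.4,0,-0.03],[-1,-0.51,0.75,0,-0.06],[-1,-0.51,0.75,0,-0.09],[-1,-0.51,0.75,0,-0.12],[-1,-0.51,0.75,0,-0.12]]
  ]
}}

```text
time_s: 2.82
tcp_pos: [0.5506, 0.0244, 0.2373]
eef_rot: [180.0, -0.0, -123.3]
contact_force: [0.5, -0.0, 0.1]
gripper_width: 0.0002
gripper_force: 0.0
```

Request:
{"op": "drive_tool", "data": {
  "increments": [
    [[-1,0,0,0,-0.028],[-1,0,0,0,-0.056],[-1,0,0,0,-0.072],[-1,0,0,0,-0.072]]
  ]
}}

```text
time_s: 3.32
tcp_pos: [0.5506, 0.0248, 0.2375]
eef_rot: [180.0, -0.0, -97.5]
contact_force: [0.1, -1.4, 0.2]
gripper_width: 0.0003
gripper_force: 0.0
```

```bash
python3 - <<'E'
from plant import r,capture,camera_model
from h import *
import cv2
s=r.get_state();print(s)
m=camera_model("wrist");im=capture("wrist");cv2.imwrite("pics/w1.png",im[:,:,::-1]);print(m)
c,st=mid(mask(im,(8,130,70),(22,255,255),(0,0,512,384)));print(c,st,onz(m,c,.076))
E
```

```text
{'time_s': 3.325, 'joints': array([ 2.29491038e+01,  8.91901665e+00, -1.50807087e+01,  3.52057917e-03,
       -6.60101696e+01, -3.04765061e+01]), 'qd': array([ 0.2907355 , -0.06944015, -0.04715024, -0.00264984,  0.05286801,
       -2.40569401]), 'joint_torque': array([ 7.65425689e-02, -4.12211037e+01,  2.84900826e+01,  6.80925474e+00,
        1.51221931e-03,  8.62855744e-01]), 'tcp_pos': array([0.55062782, 0.02484276, 0.23753443]), 'eef_rot': array([ 1.79993103e+02, -7.79047417e-03, -9.75259701e+01]), 'contact_force': array([ 0.08819779, -1.3802784 ,  0.20882977]), 'moment': array([ 0.09269148,  0.10193798, -0.02774875]), 'gripper_force': 0.0, 'gripper_width': 0.00034055360468868297}
{'camera_matrix': array([[283.97355635,   0.        , 259.64703753],
       [  0.        , 283.97355635, 191.26111222],
       [  0.        ,   0.        ,   1.        ]]), 'k1': 0.019463401237691542, 'rvec': array([-0.20335078, -3.08808672, -0.42320408]), 'tvec': array([ 0.54344102, -0.12718017,  0.36346651])}
[243.02128356 304.51277014] [  64  297  325   14 3054] [0.59361171 0.18325163 0.076     ]
```

View pics/w1.png

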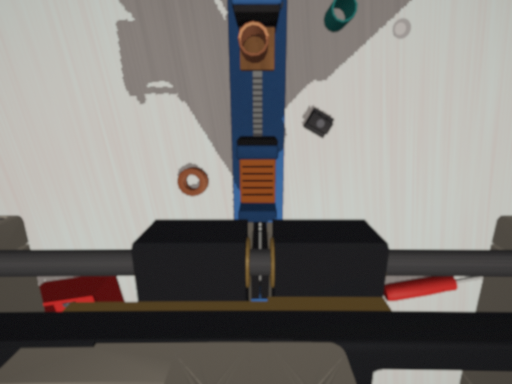

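Wrist view: the paddle covers (240–276, 159–203), centred near (258,181), with the coupling at (254,40). The bar runs straight up the image, so the yaw is good. Next I'll measure the paddle in this box.

```bash
python3 - <<'E'
from plant import r,capture,camera_model
from h import *
s=r.get_state();m=camera_model("wrist");im=capture("wrist")
k=mask(im,(5,110,60),(22,255,255),(225,150,290,215))
x,y,w,h=cv2.boundingRect(cv2.morphologyEx(k,cv2.MORPH_OPEN,np.ones((3,3))));print(x,y,w,h)
C=onz(m,(x+w/2-.5,y+h/2-.5),.076)
print(C,onz(m,(x,y),.076),onz(m,(x+w,y+h),.076))
b=mask(im,(100,100,30),(125,255,255),(225,0,295,130));P=[]
for yy in(90,125):
    q=np.where(b[yy])[0];P.append(onz(m,((q[0]+q[-1])/2,yy),.008)[:2])
d=P[1]-P[0];print(P,np.degrees(np.arctan2(d[1],d[0])))
a=np.radians(s["eef_rot"][2]);e=C[:2]-s["tcp_pos"][:2]
print("tool mm",1e3*(e@[np.cos(a),np.sin(a)]),1e3*(e@[np.sin(a),-np.cos(a)]),s["tcp_pos"],s["eef_rot"],s["contact_force"])
E
```

```text
240 159 35 44
[0.55456935 0.0260509  0.076     ] [ 5.69740125e-01 -3.04687779e-04  7.60000000e-02] [0.53775689 0.05488299 0.076     ]
[array([ 0.54178078, -0.07294676]), array([ 0.54748827, -0.0308425 ])] 82.28026877704231
tool mm -1.5727437387192247 -3.7920559535726697 [0.55060327 0.02499099 0.23756071] [ 1.79993062e+02 -6.08022384e-03 -9.75638365e+01] [ 1.06352084 -0.60591127 -0.12467317]
```

Request:
{"op": "drive_tool", "data": {
  "increments": [
    [[-1,-0.06,-0.03,0.2,0],[-1,-0.06,-0.03,0.4,0],[-1,-0.06,-0.03,0.7,0],[-1,-0.06,-0.03,0.9,0],[-1,-0.06,-0.03,0.9,0]]
  ]
}}

```text
time_s: 4.05
tcp_pos: [0.5539, 0.032, 0.1279]
eef_rot: [179.8, -0.1, -97.4]
contact_force: [-0.1, -0.4, 0.1]
gripper_width: 0.0007
gripper_force: 0.0
```

Request:
{"op": "drive_tool", "data": {
  "increments": [
    [[-1,0,0,0.1,0],[-1,0,0,0.2,0],[-1,0,0,0.28,0],[-1,0,0,0.31,0],[-1,0,0,0.31,0]]
  ]
}}

```text
time_s: 4.68
tcp_pos: [0.5551, 0.0327, 0.0922]
eef_rot: [180.0, -0.0, -97.2]
contact_force: [-0.6, -0.1, 0.6]
gripper_width: 0.0005
gripper_force: 0.0
```

```bash
python3 - <<'E'
from plant import r,capture,camera_model
import cv2
im=capture("scene");cv2.imwrite("pics/s2.png",cv2.resize(im[120:270,180:380],None,fx=4,fy=4,interpolation=2)[:,:,::-1])
s=r.get_state();print(s["tcp_pos"],s["contact_force"])
E
```

```text
[0.55527019 0.03273203 0.09247231] [-0.42242581 -0.56971589  0.22802996]
```

View pics/s2.png

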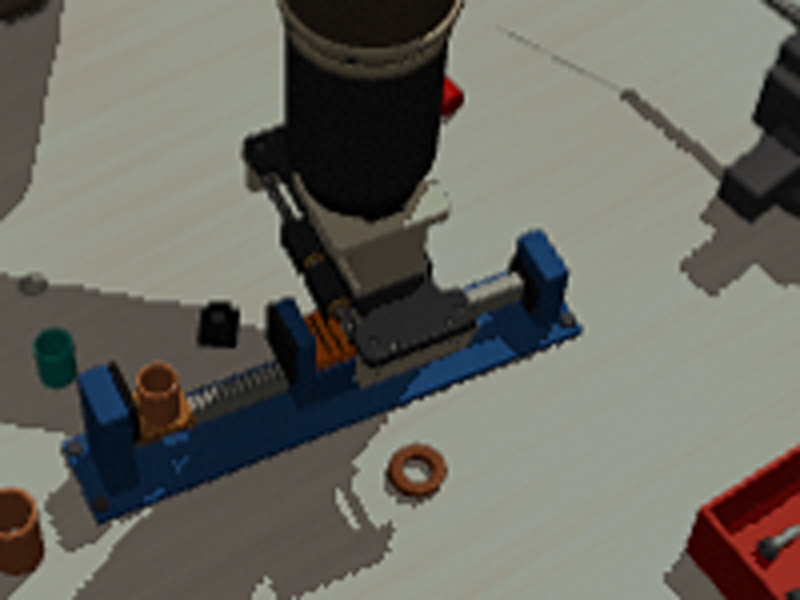

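The crop shows the gripper over the jaw's pocket, with the orange paddle visible at about (330,340) beside it and the coupling untouched at (160,395). Pressing down now.

Request:
{"op": "drive_tool", "data": {
  "increments": [
    [[-1,0,0,0.03,0],[-1,0,0,0.06,0],[-1,0,0,0.08,0],[-1,0,0,0.1,0],[-1,0,0,0.1,0]]
  ]
}}

```text
time_s: 5.35
tcp_pos: [0.5555, 0.0328, 0.0809]
eef_rot: [-180.0, 0.0, -97.2]
contact_force: [-1.6, 0.8, 6.7]
gripper_width: 0.0002
gripper_force: 3.4
```

Request:
{"op": "drive_tool", "data": {
  "increments": [
    [[-1,-0.02,0,0.012,0],[-1,-0.04,0,0.012,0],[-1,-0.07,0,0.012,0],[-1,-0.1,0,0.012,0],[-1,-0.13,0,0.012,0]]
  ]
}}

```text
time_s: 5.98
tcp_pos: [0.5574, 0.0479, 0.0797]
eef_rot: [-180.0, -0.0, -97.2]
contact_force: [-1.9, -2.9, 7.4]
gripper_width: 0.001
gripper_force: 3.6
```

Request:
{"op": "drive_tool", "data": {
  "increments": [
    [[-1,-0.03,0,0,0],[-1,-0.06,0,0,0],[-1,-0.09,0,0,0],[-1,-0.12,0,0,0],[-1,-0.15,0,0,0]]
  ]
}}

```text
time_s: 6.6
tcp_pos: [0.5597, 0.0658, 0.0797]
eef_rot: [-180.0, -0.0, -97.2]
contact_force: [-1.6, -2.0, 7.0]
gripper_width: 0.0003
gripper_force: 3.6
```

```bash
python3 - <<'E'
from plant import r,capture,camera_model
from h import *
im=capture("scene");m=camera_model("scene");s=r.get_state();print(s["tcp_pos"],s["contact_force"])
cv2.imwrite("pics/s3.png",cv2.resize(im[120:270,180:380],None,fx=4,fy=4,interpolation=2)[:,:,::-1])
E
```

```text
[0.55973655 0.06618945 0.07968131] [-1.98023853 -0.34650017  7.34382454]
```

View pics/s3.png

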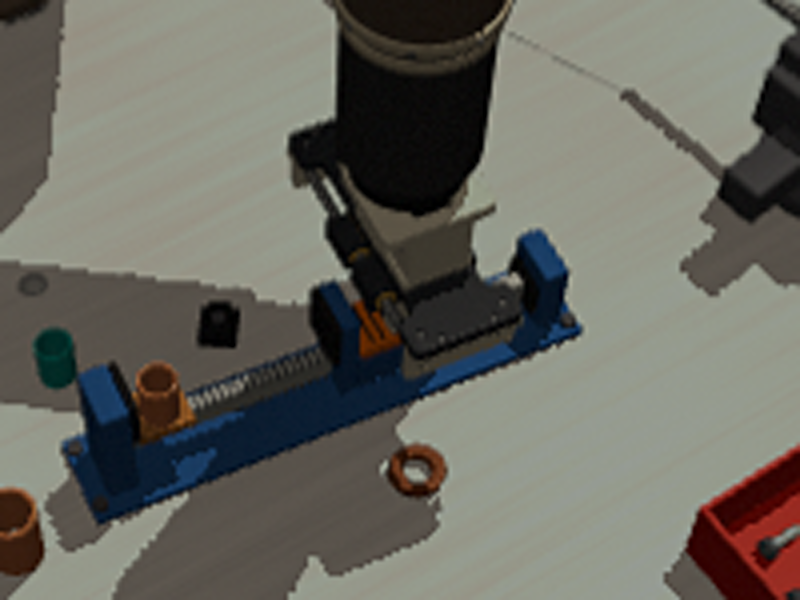

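The jaw has moved back with the paddle held down: the front upright went from about x=290 to 330 in the crop. The coupling and bystanders haven't moved. Continuing.

Request:
{"op": "drive_tool", "data": {
  "increments": [
    [[-1,-0.05,0,0,0],[-1,-0.1,0,0,0],[-1,-0.15,0,0,0],[-1,-0.2,0,0,0],[-1,-0.25,0,0,0]]
  ]
}}

```text
time_s: 7.28
tcp_pos: [0.5635, 0.0957, 0.0797]
eef_rot: [-179.9, -0.0, -97.2]
contact_force: [-1.0, -1.8, 7.4]
gripper_width: 0.0006
gripper_force: 3.6
```

Request:
{"op": "drive_tool", "data": {
  "increments": [
    [[-1,-0.03,0,0,0],[-1,-0.06,0,0,0],[-1,-0.09,0,0,0],[-1,-0.12,0,0,0],[-1,-0.15,0,0,0]]
  ]
}}

```text
time_s: 7.9
tcp_pos: [0.5659, 0.1135, 0.0798]
eef_rot: [-179.9, -0.0, -97.2]
contact_force: [-0.6, -2.1, 6.4]
gripper_width: 0.0004
gripper_force: 3.6
```

Request:
{"op": "drive_tool", "data": {
  "increments": [
    [[-1,-0.03,0,0,0],[-1,-0.06,0,0,0],[-1,-0.09,0,0,0],[-1,-0.11,0,0,0],[-1,-0.13,0,0,0]]
  ]
}}

```text
time_s: 8.52
tcp_pos: [0.5678, 0.129, 0.0798]
eef_rot: [-179.9, 0.0, -97.2]
contact_force: [-0.7, -2.1, 6.9]
gripper_width: 0.0002
gripper_force: 3.6
```

Request:
{"op": "drive_tool", "data": {
  "increments": [
    [[-1,-0.02,0,0,0],[-1,-0.04,0,0,0],[-1,-0.06,0,0,0],[-1,-0.06,0,0,0]]
  ]
}}

```text
time_s: 9.02
tcp_pos: [0.5686, 0.1357, 0.0797]
eef_rot: [-180.0, -0.0, -97.2]
contact_force: [-1.3, -4.7, 7.0]
gripper_width: 0.0
gripper_force: 3.6
```

Request:
{"op": "drive_tool", "data": {
  "increments": [
    [[-1,-0.01,0,0,0],[-1,-0.02,0,0,0],[-1,-0.02,0,0,0]]
  ]
}}

```text
time_s: 9.4
tcp_pos: [0.5688, 0.1378, 0.0797]
eef_rot: [-180.0, -0.1, -97.2]
contact_force: [-0.2, -4.3, 8.3]
gripper_width: 0.0006
gripper_force: 3.6
```

Request:
{"op": "drive_tool", "data": {
  "increments": [
    [[-1,-0.01,0,0,0],[-1,-0.02,0,0,0],[-1,-0.02,0,0,0]]
  ]
}}

```text
time_s: 9.78
tcp_pos: [0.5691, 0.1402, 0.0797]
eef_rot: [-180.0, -0.1, -97.2]
contact_force: [-0.4, -5.5, 7.6]
gripper_width: 0.0006
gripper_force: 3.6
```

```bash
python3 - <<'E'
from plant import r,capture
import cv2
im=capture("scene");s=r.get_state();print(s["tcp_pos"],s["contact_force"])
cv2.imwrite("pics/s4.png",cv2.resize(im[150:260,190:350],None,fx=5,fy=5,interpolation=2)[:,:,::-1])
E
```

```text
[0.56905179 0.14011758 0.07967308] [-0.2176321  -4.39328524  7.64769335]
```

View pics/s4.png

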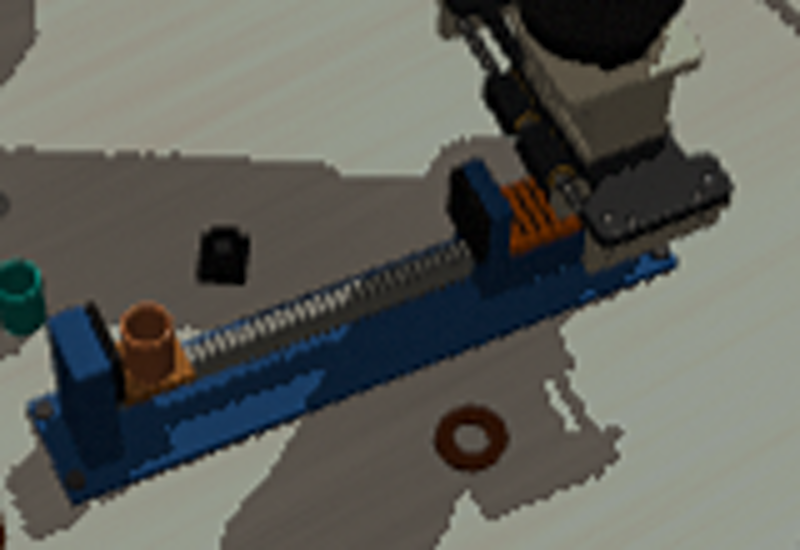

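The jaw is close to the rear foot (the foot is hidden under the gripper), and it's still sliding at about 5 N. Continuing in small steps.

Request:
{"op": "drive_tool", "data": {
  "increments": [
    [[-1,-0.01,0,0,0],[-1,-0.02,0,0,0],[-1,-0.03,0,0,0],[-1,-0.03,0,0,0]]
  ]
}}

```text
time_s: 10.32
tcp_pos: [0.5692, 0.1422, 0.0797]
eef_rot: [180.0, -0.2, -97.2]
contact_force: [0.5, -12.6, 8.0]
gripper_width: 0.0007
gripper_force: 7.6
```

Request:
{"op": "drive_tool", "data": {
  "increments": [
    [[-1,-0.01,0,0,0],[-1,-0.02,0,0,0],[-1,-0.03,0,0,0],[-1,-0.03,0,0,0]]
  ]
}}

```text
time_s: 10.82
tcp_pos: [0.5692, 0.1423, 0.0797]
eef_rot: [179.9, -0.4, -97.2]
contact_force: [3.2, -26.5, 10.6]
gripper_width: 0.0004
gripper_force: 17.0
```

The jaw stands firm at y=0.1422 with force rising to 26 N, so it's against the bumper. I'll relieve most of the push, then lift straight up.

Request:
{"op": "drive_tool", "data": {
  "increments": [
    [[-1,0.02,0,0,0],[-1,0.035,0,0,0],[-1,0.035,0,-0.05,0],[-1,0.035,0,-0.12,0],[-1,0.035,0,-0.2,0]]
  ]
}}

```text
time_s: 11.45
tcp_pos: [0.5677, 0.1424, 0.102]
eef_rot: [179.8, -0.2, -97.2]
contact_force: [-0.3, -5.4, -3.5]
gripper_width: 0.0005
gripper_force: 2.7
```

Request:
{"op": "drive_tool", "data": {
  "increments": [
    [[-1,0.03,0,-0.2,0],[-1,0.03,0,-0.5,0],[-1,0.03,0,-0.8,0],[-1,0.03,0,-1,0],[-1,0.03,0,-1,0]]
  ]
}}

```text
time_s: 12.08
tcp_pos: [0.5699, 0.1413, 0.2255]
eef_rot: [-179.8, 0.2, -97.2]
contact_force: [0.1, -0.2, -0.7]
gripper_width: 0.0005
gripper_force: 0.0
```

Request:
{"op": "drive_tool", "data": {
  "increments": [
    [[-1,-0.2,0.3,0,0],[-1,-0.3,0.6,0,0],[-1,-0.3,1,0,0],[-1,-0.3,1,0,0],[-1,-0.3,1,0,0]]
  ]
}}

```text
time_s: 12.7
tcp_pos: [0.4543, 0.1915, 0.2229]
eef_rot: [-180.0, 0.0, -97.1]
contact_force: [-0.2, 0.0, 0.5]
gripper_width: 0.0005
gripper_force: 0.0
```

```bash
python3 - <<'E'
from plant import r,capture
import cv2
im=capture("top");s=r.get_state();print(s["time_s"],s["tcp_pos"],s["contact_force"])
a=capture("scene")[150:260,190:350]
cv2.imwrite("pics/s5.png",cv2.resize(a,None,fx=5,fy=5,interpolation=2)[:,:,::-1])
E
```

```text
12.75 [0.45455732 0.19140041 0.22276839] [ 0.75378403 -0.27061094 -0.34048121]
```

View pics/s5.png

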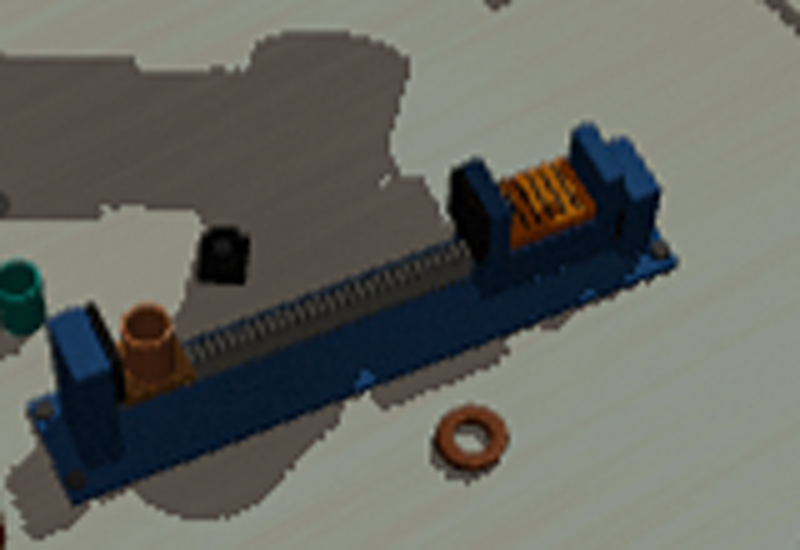

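The jaw is against the rear foot at about (610,170), the paddle at (545,205) is up, the coupling still stands at (150,345), and the T-nut and washers are where they were. The arm is clear, so I'm handing in.

```bash
python3 -c "
from plant import job
print(job.close_job())"
```

```text
the job is handed in; nothing more can be done
None
```

The jaw is fully back against its end stop, the release has sprung up, and the arm is clear; in the last picture the coupling, T-nut and washers are where they were. I handed the job in, and it returned no verdict.

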